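# Hold an angle bracket in the drill jig

### The arm

A 6-joint arm with a two-finger parallel gripper is mounted at the origin on the work surface. World frame = base frame: x ahead of the robot, y to its left, z up, the work surface at z = 0. Lengths are in m, angles in degrees, forces in N, time in s.
With the tool pointing down it reaches from about 0.375 to 0.75 m from the base axis. Payload 9 kg.
Tool frame: the origin (TCP) lies where the fingers leave the gripper's body, on its centre line; the fingertips stand 73 mm ahead of it and the grasp point (between the pads) lies 54 mm ahead of it (robot.tip_reach is the distance from the TCP to the fingertips, in m); z points along the fingers, y is the line along which they close (so a half turn about z gives the same grasp; the last joint's range is limited). The gripper opens to 85 mm and grips with 20 to 120 N. Pads are 22 mm wide; open, the fingers measure 114 mm over their backs; the gripper's body (76 mm by 85 mm) begins 54 mm behind the grasp point. The pads swing forward as they close: fully open they stand 13 mm farther back than shut.
Start: joints at [63.272, 5.964, 5.575, 89.605, 0, 77.527], TCP at [0.148, 0.582, 0.304] pointing down, gripper open.
Joint ranges: [-171.21, 171.21], [-48.23, 106.86], [-62.78, 66.21], [-105.2, 120.99], [-86.42, 89.51], [-180, 180]. Speed limits (degrees/s): [127.2, 127.2, 147.25, 180, 180, 180].

### API

Orientations are given as [roll, pitch, yaw] about the fixed x, y, z axes, in that order (R = Rz(yaw) Ry(pitch) Rx(roll)).
In Python, from plant import robot gives the robot as it stands. Calls block until the motion is done:
- robot.move_pose(position, orientation): joint-space move of the TCP to a pose.
- robot.line_to(position, vel=0.15, rotation=None, guard=None): straight line of the TCP; rotation=None keeps the orientation; vel is the mean speed in m/s. With guard (N) it stops when the force on the tool has changed by that much, and returns True; else False.
- robot.goto_joints(angles): joint-space move.
- robot.set_gripper(opening): finger opening in m; the grip force is fixed at half the most; returns when the fingers have stopped.
- robot.pause(seconds).
- robot.ik(position, orientation): joint angles nearest the present ones, or None.
- robot.observe(): the state.
- robot.grab_frame(name): name is "scene" or "top" or "wrist"; returns the picture (420x560x3 uint8, blue, green, red); there is no depth.
- robot.get_calibration(name): a dict with "vertical_fov" (degrees; the focal length in pixels is half the picture's height over the tangent of half this angle, whatever the lens; pixels are square), "cx", "cy" (the principal point, pixels), "rvec" (rotation vector, rad) and "tvec" (3), from world to camera coordinates, as OpenCV has them. Camera axes: x right, y down, z forward; pixel columns grow to the right and rows downward; lengths in m; the calibration is good to about 2 mm. The wrist camera is an equidistant fisheye: a pixel r from the principal point sees the ray r / f radians off the axis. A picture is of the moment at which its call begins: read the wrist's pose just before it. get_calibration takes no time and is no camera call; for the wrist camera it gives the pose at the moment of the call.
A pose or a line that the arm cannot do raises robot.IKError and nothing moves.
- robot.job_done(): hands the job in; it is judged then, once.
The state is a dict: "time": time; "q": joint angles; "qvel": joint speeds; "joint_torque": joint torques, N m; "tool_pos": TCP position; "tcp_rot": TCP orientation; "ft_force": force on the tool from outside, world axes, zero at the start; "torque": the same for the moment, N m; "gripper_width": finger opening in m; "gripper_force": force on a finger pad.
Only numpy, scipy, OpenCV 4.12 (cv2) and the standard library are available. Lean on these libraries where they do the work, as an engineer would, in place of code of your own. Each camera call takes 0.05 s, during which the arm holds its last target. There are 200 camera calls.

### The job

Pick up the large steel angle bracket, set its foot flat on the base plate of the drill jig and slide the foot under the overhanging bush arm, until the end of the foot and its long side are flush against both fences of the corner. Finish while still holding it pressed against both fences, ready to be drilled: do not let go. Leave the other things on the bench where they are.

Things in the scene. Friction and masses are not known exactly. Their poses are not given: they have to be found in the camera images.
- bracket_leg (a point): upright leg of the large steel angle bracket: centre of the leg's thickness and width, half-way up the bracket (32.5 mm above the foot's underside). Bracket axes: x across its width, y along the foot from the leg to the foot's free end, z up. The leg spans 5 either side of this point in y, 25 in x; the free end is 90 along +y. The grip: pinch the leg across its 10 mm thickness from above
- bracket: the large steel angle bracket (loose, 0.35 to 0.7 kg), sizes in mm; an L: flat foot 95 long (y) x 50 wide (x) x 10 thick, and an upright leg 10 thick x 50 wide at the foot's -y end, total height 65. It starts standing on its foot on the bench. Origin at the centre of the foot's underside; the leg's centre is at y = -42.5
- bracket_corner (a point): lower corner of the foot's free end on the bracket's -x side, the corner that goes into the corner of the fences (x = -25, y = +47.5, z = 0 mm from the bracket's origin)
- jig: the drill jig, fixed to the bench: steel base plate 130 x 180 x 10 mm thick (x -55 to 75, y -100 to 80, top at z = 10), two fences 20 thick standing 20 above the plate in an L, and an overhanging bush arm. Origin at bench height within the plate. The bracket slides in along +y, its axes parallel to the jig's
- bush_edge (a point): middle of the lower front edge of the bush arm (x = -5, y = 5, z = 30 mm in the jig's frame; axes as the jig's). The arm is a bar 32 wide in x, 10 thick, from here 65 long to +y, bolted on the end fence. Its underside is 20 above the plate, its top 40 above the bench (bush and screw heads 45): the foot goes in beneath it, the leg stays outside
- end_fence: the fence across the end of the plate, square to the slide: 110 x 20 x 20 mm, inner face at y = 50 in the jig's frame, facing -y, x from -50 to 60; stops the free end of the foot. Origin at the centre of its underside, axes as the jig's
- side_fence: the fence along the side of the plate: 20 x 110 x 20 mm, inner face at x = -30 in the jig's frame, facing +x, y from -60 to 50; the long -x side of the foot goes against it. Origin at the centre of its underside, axes as the jig's
- corner (a point): where the inner faces of both fences meet on the plate's top (x = -30, y = 50, z = 10 mm in the jig's frame); axes as the jig's
- small_angle: bystander, loose (mm): a similar but much smaller steel angle, foot 55 x 32, height 34; origin at the centre of its underside
- flat_bar: bystander, loose (mm): flat steel bar 90 x 36 x 12; origin at the centre of its underside
- sanding_block: bystander, loose (mm): wooden sanding block 90 x 45 x 33; origin at the centre of its underside
- disc_stack: bystander, loose (mm): stack of abrasive discs, diameter 125, height 25; origin at the centre of its underside
- oil_bottle: bystander, loose (mm): amber bottle, diameter 60, height 150; origin at the centre of its underside
- steel_file: bystander, loose (mm): hand file with a wooden handle, 280 long, 22 high; origin on its underside near its middle
- marker_cup: bystander, loose (mm): perforated metal cup 70 x 70 x 90 with markers up to 145 high; origin at the centre of its underside
Not all that is in view belongs to the job. What is shaped like the bracket but black or blue is not meant.

How it is judged:
By the outcome, as a careful person would: the job done as asked, in the order asked, and still so for the second after the job is handed in, while the arm keeps its last pose, push and grip.
It also fails if it takes over 45 s, if anything falls off the work surface, if the arm or the gripper's body presses on something with over 40 N, if the wrist force passes 120 N, or if a joint passes its speed limit or range.

## Working session

There is one attempt and no reset: what is moved stays moved. The work goes in short steps, each a Python script; the robot and the scene stay as the last script left them, time stands still between calls to the robot, and variables do not carry over. Pictures are saved under pics/ and viewed, at most 10 in all, crops included, and the job is handed in when it is done.

```bash
ls; mkdir -p pics; python3 - <<'E'
from plant import robot
import cv2
for n in ("scene","top"):
    im=robot.grab_frame(n); cv2.imwrite(f"pics/{n}0.png",im); print(n,robot.get_calibration(n))
o=robot.observe();print(o['time'],o['tool_pos'],o['tcp_rot'],o['ft_force'])
E
```

```text
pics
scene {'vertical_fov': 43.33526474755664, 'cx': 283.9157791354457, 'cy': 210.27843855128475, 'rvec': array([ 1.41833231,  2.11329701, -0.89739024]), 'tvec': array([ 0.18060538, -0.27877539,  2.03811086])}
top {'vertical_fov': 51.70862138324625, 'cx': 277.19731212797643, 'cy': 209.5889038371298, 'rvec': array([ 2.11755649, -2.15646633,  0.16073941]), 'tvec': array([0.01747387, 0.54600225, 1.12582276])}
0.1 [0.14764558 0.5813392  0.30320665] [-1.79934277e+02 -1.40951016e-02  1.65745167e+02] [-0.38111626 -1.01412342 -0.07057369]
```

View pics/top0.png

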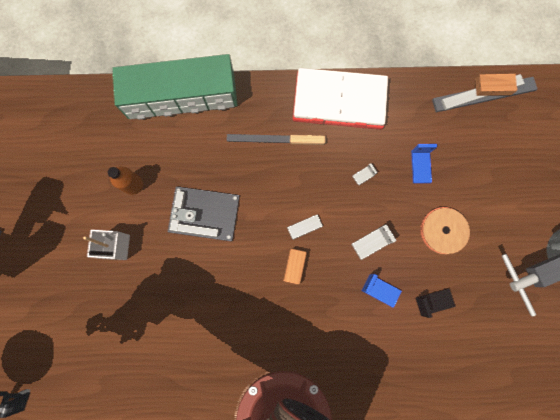

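View pics/scene0.png

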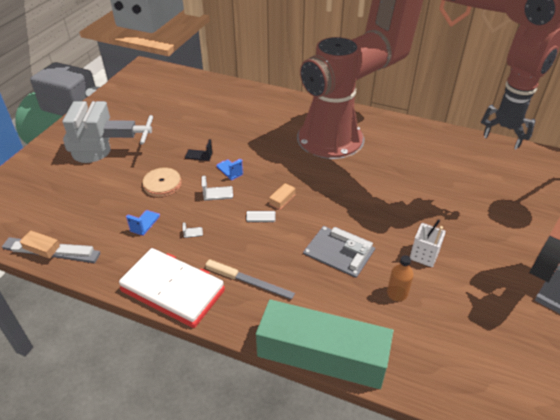

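The top view shows the bracket at about (374,242), with its leg at the upper right near (388,235). The jig is at (204,214), with the end fence at the left, the side fence at the bottom and the fence corner near (175,230). The scene view agrees. Next I'll get coarse positions and look closer at both.

```bash
cat > h.py <<'E'
import cv2, numpy as np
def ray(cal,u,v,fish=False,H=420):
    f=H/2/np.tan(np.radians(cal["vertical_fov"])/2)
    a,b=(u-cal["cx"])/f,(v-cal["cy"])/f
    if fish:
        r=np.hypot(a,b); s=np.sin(r)/r if r>1e-9 else 1; d=np.array([a*s,b*s,np.cos(r)])
    else: d=np.array([a,b,1.])
    R=cv2.Rodrigues(np.array(cal["rvec"]))[0]
    return -R.T@np.array(cal["tvec"]), R.T@d
def onz(cal,u,v,z,fish=False):
    c,d=ray(cal,u,v,fish); return c+d*(z-c[2])/d[2]
E
python3 - <<'E'
from plant import robot
from h import *
import pickle
c=robot.get_calibration("top")
for p,z in [((374,242),.01),((388,235),.065),((356,250),.01),((204,214),.01),((176,228),.03),((218,234),.03),((180,192),.03)]: print(p,onz(c,*p,z).round(3))
for nm,p,th in [("jig",(204,214),-6),("br",(374,242),25)]:
    t=onz(c,*p,.01); t[2]=.29
    if nm=="jig": t[1]-=0.03
    for yaw in (th,180+th):
        q=robot.ik(t,[180,0,yaw]); print(nm,yaw,None if q is None else np.round(q,1))
    yaw=180+th
    if robot.ik(t,[180,0,yaw]) is None: print("noik");continue
    robot.move_pose(t,[180,0,yaw]); robot.pause(.2)
    cal=robot.get_calibration("wrist"); im=robot.grab_frame("wrist")
    pickle.dump(cal,open(nm+".pkl","wb")); cv2.imwrite(f"pics/w_{nm}.png",im)
    print(t,robot.observe()["time"],cal)
E
```

```text
(374, 242) [ 0.457 -0.256  0.01 ]
(388, 235) [ 0.47  -0.281  0.065]
(356, 250) [ 0.436 -0.205  0.01 ]
(204, 214) [0.543 0.211 0.01 ]
(176, 228) [0.503 0.283 0.03 ]
(218, 234) [0.484 0.169 0.03 ]
(180, 192) [0.602 0.274 0.03 ]
jig -6 [   5.3    0.9   -1.1   88.     0.  -168.7]
jig 174 [ 5.3  0.9 -1.1 88.   0.  11.3]
[0.54284998 0.18083301 0.29      ] 2.375 {'vertical_fov': 65.70646984690485, 'cx': 285.1855113761811, 'cy': 211.7139718570703, 'rvec': array([-2.14864943, -1.93657274, -0.30835903]), 'tvec': array([-0.23747303, -0.53176997,  0.20580522])}
br 25 [-43.6  -7.6  -9.3  88.3   0.  111.4]
br 205 [-43.6  -7.6  -9.3  88.3   0.  -68.6]
[ 0.45665321 -0.25558565  0.29      ] 4.2583 {'vertical_fov': 65.70646984690485, 'cx': 285.1855113761811, 'cy': 211.7139718570703, 'rvec': array([-1.58220558, -2.4864213 , -0.39582391]), 'tvec': array([ 0.42403447, -0.32779287,  0.27268189])}
```

View pics/w_jig.png

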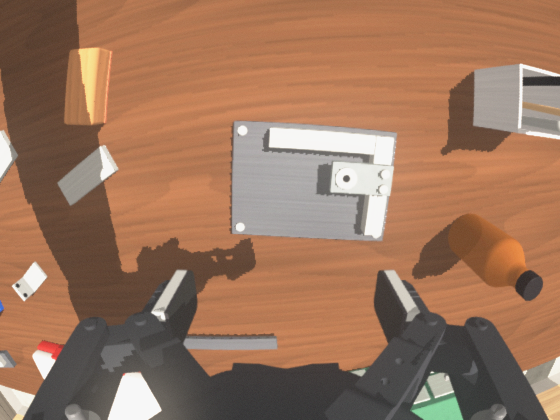

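View pics/w_br.png

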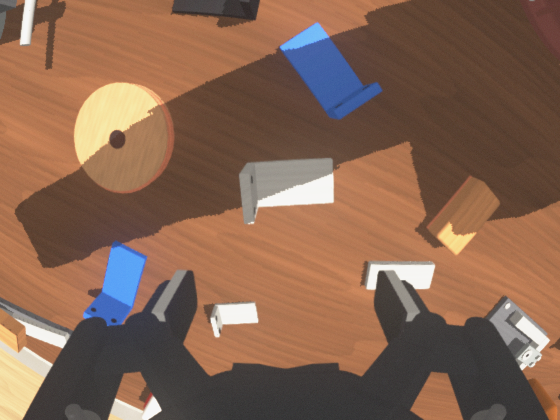

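The jig's plate corners are at about (236,122), (395,132), (384,241) and (234,237), with the fences at the top and right. The bracket's foot has its free-end corners at (333,158) and (333,202), and the leg top is the strip from (241,163) to (253,222). I'll enlarge the crops to place these corners precisely.

```bash
python3 - <<'E'
from h import *
import numpy as np
a=cv2.imread("pics/w_jig.png")[110:260,220:410]; b=cv2.imread("pics/w_br.png")[145:235,225:345]
a=cv2.resize(a,None,fx=4,fy=4,interpolation=cv2.INTER_CUBIC); b=cv2.resize(b,None,fx=6,fy=6,interpolation=cv2.INTER_CUBIC)
cv2.imwrite("pics/ca.png",a);cv2.imwrite("pics/cb.png",b)
for n,roi in (("jig",(110,260,220,410)),("br",(145,235,225,345))):
    y0,y1,x0,x1=roi; im=cv2.imread(f"pics/w_{n}.png")[y0:y1,x0:x1]
    m=(cv2.cvtColor(im,cv2.COLOR_BGR2HSV)[...,1]<70).astype(np.uint8)*255
    m=cv2.morphologyEx(m,cv2.MORPH_CLOSE,np.ones((5,5)))
    k=max(cv2.findContours(m,0,1)[0],key=cv2.contourArea)
    print(n,cv2.contourArea(k),(cv2.approxPolyDP(k,2.5,True)[:,0]+[x0,y0]).tolist())
E
```

```text
jig 17635.0 [[234, 121], [232, 233], [382, 239], [392, 179], [395, 132]]
br 4298.5 [[332, 159], [246, 163], [239, 173], [244, 222], [253, 223], [259, 206], [332, 202]]
```

View pics/ca.png

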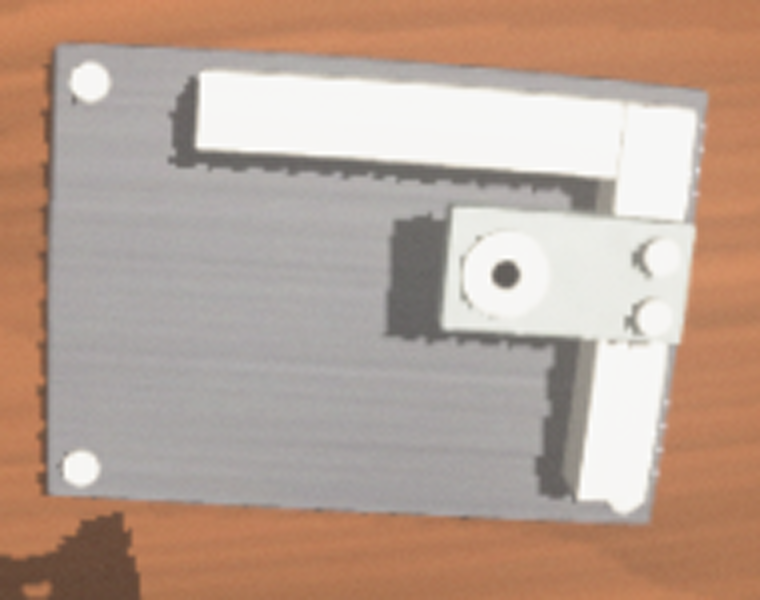

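View pics/cb.png

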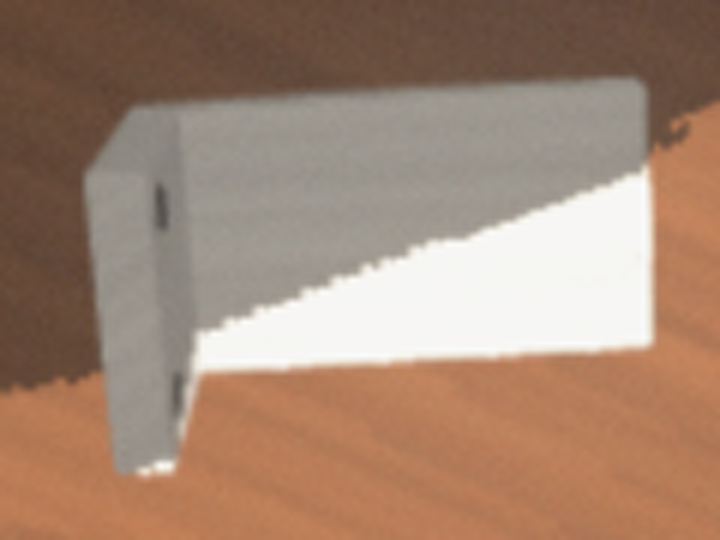

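Crop A gives the plate corners at crop positions (57,44), (707,91), (650,523) and (48,494), and the fence-top inner corner at (614,179). Crop B gives the foot free-end corners at (645,82) and (653,345), and the leg-top corners at (87,178), (153,176), (177,470) and (117,473).

```bash
cat > fit.py <<'E'
from h import *
import pickle,json
def fit(cal,uv,mod):
    W=np.array([onz(cal,*p,m[2],True)[:2] for p,m in zip(uv,mod)]); M=np.array(mod)[:,:2]
    m0,w0=M.mean(0),W.mean(0); a=(M-m0); b=(W-w0)
    th=np.arctan2((a[:,0]*b[:,1]-a[:,1]*b[:,0]).sum(),(a*b).sum())
    R=np.array([[np.cos(th),-np.sin(th)],[np.sin(th),np.cos(th)]]); t=w0-R@m0
    return t,np.degrees(th),((W-t)@R-M)*1000
if __name__=="__main__":
    P=lambda L,k,x,y:[(x+(a+.5)/k-.5,y+(b+.5)/k-.5) for a,b in L]
    cj,cb=[pickle.load(open(n+".pkl","rb")) for n in("jig","br")]
    uj=P([(57,44),(707,91),(650,523),(48,494),(614,179),(197,150),(576,498),(197,72)],4,220,110)
    mj=[(-55,-100,10),(-55,80,10),(75,80,10),(75,-100,10),(-30,50,30),(-30,-60,30),(60,50,30),(-50,-60,30)]
    ub=P([(645,82),(653,345),(87,178),(153,176),(177,470),(117,473)],6,225,145)
    mb=[(-25,47.5,10),(25,47.5,10),(-25,-47.5,65),(-25,-37.5,65),(25,-37.5,65),(25,-47.5,65)]
    out={}
    for n,c,u,m in(("jig",cj,uj,mj),("br",cb,ub,mb)):
        t,th,r=fit(c,u,np.array(m)/1000); print(n,t.round(4),round(th,2),"\n",r.round(1)); out[n]=[*t,th]
    json.dump(out,open("poses.json","w"))
E
python3 fit.py
```

```text
jig [0.5396 0.224 ] -9.08 
 [[ 0.1  0.7]
 [ 0.4 -0.4]
 [-0.3  0.2]
 [-0.5  0.1]
 [ 0.3 -0.7]
 [ 0.1  0.6]
 [-0.2 -0.1]
 [ 0.2 -0.4]]
br [ 0.4563 -0.2483] 28.76 
 [[-0.2 -0.3]
 [-0.1 -0.2]
 [ 0.6  0.2]
 [ 1.   0.5]
 [-0.6 -0.2]
 [-0.7  0. ]]
```

```bash
python3 - <<'E'
from plant import robot
import numpy as np,json
x,y,th=json.load(open("poses.json"))["br"]; a=np.radians(th)
p=np.array([x,y])+0.0425*np.array([np.sin(a),-np.cos(a)])
ori=[180,0,th-180]
print(p,np.round(robot.ik([*p,.19],ori),1))
robot.move_pose([*p,.19],ori)
print(robot.line_to([*p,.096],vel=.1,guard=8)); o=robot.observe();print(o['tool_pos'],o['ft_force'])
robot.set_gripper(0.0)
o=robot.observe();print(o['gripper_width'],o['gripper_force'],o['ft_force'],o['tool_pos'])
robot.line_to([*p,.21],vel=.12); robot.pause(.2)
o=robot.observe();print(o['time'],o['gripper_width'],o['gripper_force'],o['ft_force'],o['torque'],o['tool_pos'])
jx,jy,jt=json.load(open("poses.json"))["jig"]; b=np.radians(jt)
for yy in (-.055,0.0025): 
    R=np.array([[np.cos(b),-np.sin(b)],[np.sin(b),np.cos(b)]]); g=R@[-.001,yy-.0425]+[jx,jy]
    print(g,robot.ik([*g,.11],[180,0,jt+180]))
E
```

```text
[ 0.47674636 -0.28555824] [-44.4  -1.2 -13.6  77.6   0.  -73.2]
False
[ 0.47710452 -0.28590446  0.09678487] [ 0.34485113 -0.19031072 -0.00893887]
0.009067381067291077 59.17786002159119 [ 0.53980221 -0.09172443  1.23427714] [ 0.47688861 -0.28572477  0.09621034]
7.8333 0.009094587576643111 58.32651436328888 [-1.55145776  0.25502905 -4.70392993] [-0.12100334 -0.11483681  0.0636159 ] [ 0.4765013  -0.28531975  0.20923442]
[0.52318288 0.12786645] [ -0.189925    -1.31014353 -22.21451671  69.09562682   0.
   8.89134808]
[0.53225841 0.18464571] [  5.83264848   3.00881971 -17.85488319  69.13629709   0.
  14.91392157]
```

```bash
cat > j.py <<'E'
from plant import robot
import numpy as np,json,cv2
jx,jy,jt=json.load(open("poses.json"))["jig"]; b=np.radians(jt)
R=np.array([[np.cos(b),-np.sin(b)],[np.sin(b),np.cos(b)]]); ori=[180,0,jt+180]
def tcp(x,y,z): return [*(R@[x,y-.0425]+[jx,jy]),z]   # x,y: bracket origin in jig frame
def rep(tag):
    o=robot.observe(); p=R.T@(np.array(o['tool_pos'][:2])-[jx,jy])+[0,.0425]; f=R.T@o['ft_force'][:2]
    print(tag,round(o['time'],2),"xy_jig mm",(p*1e3).round(2),"z",round(o['tool_pos'][2]*1e3,2),"F jig",f.round(1),round(o['ft_force'][2],1),"w",round(o['gripper_width']*1e3,2),"T",np.round(o['torque'],2),"rot",np.round(o['tcp_rot'],2))
E
python3 - <<'E'
from j import *
robot.move_pose(tcp(0,-.056,.20),ori)
robot.line_to(tcp(0,-.056,.125),vel=.1); robot.pause(.2); rep("above")
import pickle
c=robot.get_calibration("wrist");im=robot.grab_frame("wrist");pickle.dump(c,open("hold.pkl","wb"))
cv2.imwrite("pics/hold.png",im)
E
```

```text
above 10.47 xy_jig mm [  0.46 -55.92] z 125.76 F jig [0.6 0.3] -3.7 w 9.19 T [-0.07  0.05 -0.03] rot [1.7999e+02 7.0000e-02 1.7092e+02]
```

View pics/hold.png

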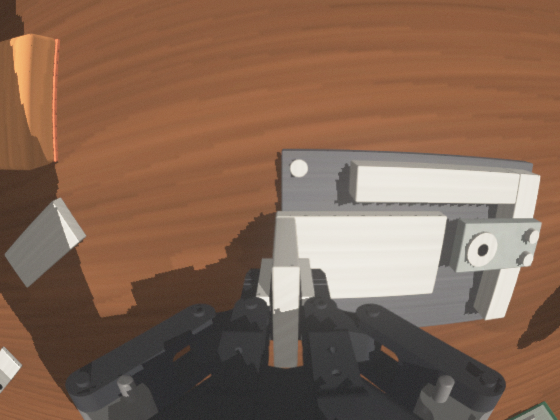

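The bracket is held level and parallel to the jig. The foot's free end is at u≈443, just short of the bush arm at u≈457, and its upper edge (v≈213) is clear of the side fence. I'll lower it until it touches.

```bash
python3 - <<'E'
from j import *
from h import onz
import pickle
c=pickle.load(open("hold.pkl","rb"))
for u,v in ((444,213),(435,293)): print(((R.T@(onz(c,u,v,.0395,True)[:2]-[jx,jy]))*1e3).round(1))
print(robot.line_to(tcp(0,-.056,.100),vel=.025,guard=5)); rep("down"); robot.pause(.2); rep("down2")
E
```

```text
[-26.7 -10. ]
[25.1 -5.6]
True
down 11.25 xy_jig mm [ -0.18 -56.07] z 106.2 F jig [-1.4 -0.4] 5.5 w 9.4 T [-0.03  0.21  0.02] rot [-1.7998e+02 -3.0000e-02  1.7092e+02]
down2 11.45 xy_jig mm [ -0.15 -56.09] z 106.21 F jig [-1.7 -0.3] 4.8 w 9.15 T [0.06 0.17 0.02] rot [-1.7998e+02 -3.0000e-02  1.7092e+02]
```

```bash
python3 - <<'E'
from j import *
z=.1060
print(robot.line_to(tcp(0,-.010,z),vel=.04,guard=15)); rep("slid")
print(robot.line_to(tcp(-.012,-.010,z),vel=.012,guard=8)); rep("side")
robot.pause(.2); rep("side2")
E
```

```text
False
slid 12.76 xy_jig mm [ 0.16 -9.68] z 106.19 F jig [ 0.5 -2.3] 3.8 w 9.63 T [-0.53 -0.08 -0.07] rot [-1.7998e+02 -1.5000e-01  1.7093e+02]
True
side 13.3 xy_jig mm [-4.13 -9.75] z 106.24 F jig [ 1.5 -0.1] 2.6 w 9.38 T [ 0.06 -0.26 -0.04] rot [-1.7999e+02 -6.0000e-02  1.7091e+02]
side2 13.5 xy_jig mm [-4.08 -9.78] z 106.19 F jig [-0.6  1.6] 2.6 w 9.16 T [ 0.28  0.17 -0.08] rot [-1.800e+02 -9.000e-02  1.709e+02]
```

```bash
python3 - <<'E'
from j import *
z=.1060
for k in range(8):
    x=-.0045-.0005*k
    robot.line_to(tcp(x,-.010,z),vel=.01); robot.pause(.1); rep(f"{x*1e3:.1f}")
    if R.T[0]@robot.observe()['ft_force'][:2]>7: break
E
```

```text
-4.5 13.87 xy_jig mm [-4.28 -9.81] z 106.19 F jig [1.9 3.2] 3.2 w 9.62 T [ 0.49 -0.58 -0.08] rot [1.7999e+02 2.0000e-02 1.7089e+02]
-5.0 14.22 xy_jig mm [-4.34 -9.84] z 106.25 F jig [4.7 3.2] 0.9 w 9.28 T [ 0.51 -1.15 -0.13] rot [1.7999e+02 8.0000e-02 1.7088e+02]
-5.5 14.57 xy_jig mm [-4.47 -9.85] z 106.3 F jig [7.  3.8] -0.2 w 9.44 T [ 0.48 -1.56 -0.07] rot [1.7999e+02 1.3000e-01 1.7087e+02]
-6.0 14.92 xy_jig mm [-4.61 -9.84] z 106.37 F jig [8.2 3.8] -2.2 w 9.57 T [ 0.38 -1.99 -0.08] rot [179.98   0.18 170.87]
```

Side contact is made at x≈-4.3. The vertical load is fading as the side push tends to tip the foot, so I'll add down force and then slide to the end fence.

```bash
python3 - <<'E'
from j import *
x=-.0055
robot.line_to(tcp(x,-.010,.1042),vel=.01); robot.pause(.1); rep("press")
robot.line_to(tcp(x,.000,.1042),vel=.015); robot.pause(.1); rep("y0")
for k in range(14):
    y=.001+.0005*k
    robot.line_to(tcp(x,y,.1042),vel=.01); robot.pause(.1)
    f=R.T@robot.observe()['ft_force'][:2]
    if k%2==0 or f[1]<-12: rep(f"{y*1e3:.1f}")
    if f[1]<-12: break
E
```

```text
press 15.35 xy_jig mm [-4.33 -9.83] z 106.17 F jig [1.2 0.7] 14.6 w 9.36 T [ 0.18  0.07 -0.08] rot [1.8000e+02 1.6000e-01 1.7088e+02]
y0 16.27 xy_jig mm [-4.15 -1.72] z 106.18 F jig [  1.2 -12.7] 18.4 w 9.5 T [-1.87  0.53  0.09] rot [-1.7975e+02  1.5000e-01  1.7080e+02]
1.0 16.62 xy_jig mm [-4.17 -0.77] z 106.17 F jig [  0.2 -13.1] 17.6 w 9.17 T [-1.95  0.56  0.11] rot [-1.7975e+02  1.5000e-01  1.7079e+02]
```

```bash
python3 - <<'E'
from j import *
x,z=-.0062,.1050
for k in range(16):
    y=.0015+.0005*k
    robot.line_to(tcp(x,y,z),vel=.01); robot.pause(.1)
    f=R.T@robot.observe()['ft_force'][:2]
    rep(f"{y*1e3:.1f}")
    if f[1]<-20: break
E
```

```text
1.5 16.98 xy_jig mm [-4.47 -0.06] z 106.3 F jig [ 5.5 -9.9] 10.2 w 9.04 T [-1.68 -0.77  0.03] rot [-179.78    0.2   170.79]
2.0 17.33 xy_jig mm [-4.47  0.27] z 106.3 F jig [  7.1 -10.9] 10.3 w 9.67 T [-1.92 -0.7   0.06] rot [-179.76    0.19  170.78]
2.5 17.68 xy_jig mm [-4.45  0.7 ] z 106.32 F jig [  5.7 -11.4] 9.6 w 9.71 T [-1.96 -0.69  0.05] rot [-179.75    0.2   170.78]
3.0 18.03 xy_jig mm [-4.47  1.2 ] z 106.29 F jig [  5.8 -12. ] 9.6 w 9.6 T [-2.04 -0.69  0.04] rot [-179.75    0.19  170.78]
3.5 18.38 xy_jig mm [-4.47  1.71] z 106.32 F jig [  5.3 -11.1] 10.3 w 9.05 T [-2.01 -0.67  0.08] rot [-179.75    0.19  170.78]
4.0 18.73 xy_jig mm [-4.46  2.02] z 106.34 F jig [  5.6 -12.9] 10.2 w 8.97 T [-2.19 -0.61  0.05] rot [-179.72    0.19  170.77]
4.5 19.08 xy_jig mm [-4.47  2.08] z 106.33 F jig [  5.  -16.1] 10.6 w 9.46 T [-2.75 -0.44  0.07] rot [-179.67    0.19  170.75]
5.0 19.43 xy_jig mm [-4.47  2.18] z 106.37 F jig [  4.6 -18.8] 11.4 w 9.42 T [-3.18 -0.28  0.12] rot [-179.61    0.18  170.74]
5.5 19.78 xy_jig mm [-4.48  2.28] z 106.4 F jig [  3.5 -22.7] 13.8 w 9.56 T [-3.65 -0.11  0.12] rot [-1.7956e+02  1.7000e-01  1.7072e+02]
```

Both fences are touched, with the end stop at y≈2.05. The push has twisted the tool slightly, by 0.4° in tilt and 0.2° in yaw. I'll counter-rotate and rebalance the pushes.

```bash
python3 - <<'E'
from j import *
for x,y,z,dr,dp,dy in ((-.0065,.0048,.1046,-.4,-.15,.3),(-.0070,.0048,.1044,-.6,-.25,.6),(-.0075,.0050,.1044,-.6,-.3,.8)):
    robot.line_to(tcp(x,y,z),vel=.01,rotation=[180+dr,dp,jt+180+dy]); robot.pause(.2); rep(str((x,y,z)))
E
```

```text
(-0.0065, 0.0048, 0.1046) 20.23 xy_jig mm [-4.34  1.78] z 106.22 F jig [  5.3 -18.9] 13.3 w 9.6 T [-3.7  -0.5  -0.17] rot [-1.8000e+02  1.0000e-01  1.7103e+02]
(-0.007, 0.0048, 0.1044) 20.68 xy_jig mm [-4.32  1.63] z 106.21 F jig [  7.8 -18.7] 11.8 w 9.55 T [-4.16 -0.82 -0.48] rot [1.7982e+02 6.0000e-02 1.7130e+02]
(-0.0075, 0.005, 0.1044) 21.13 xy_jig mm [-4.32  1.67] z 106.27 F jig [ 10.4 -20.4] 10.5 w 9.1 T [-4.35 -1.47 -0.64] rot [1.7984e+02 7.0000e-02 1.7147e+02]
```

```bash
python3 - <<'E'
from j import *
robot.line_to(tcp(-.0078,.0050,.1042),vel=.01,rotation=[180-.4,-.2,jt+180+.3]); robot.pause(.4); rep("final")
im=robot.grab_frame("wrist"); cv2.imwrite("pics/fin.png",cv2.resize(im[150:350,260:560],None,fx=2.6,fy=2.6,interpolation=cv2.INTER_CUBIC))
E
```

```text
final 21.78 xy_jig mm [-4.51  1.81] z 106.23 F jig [ 10.5 -19.9] 11.1 w 9.6 T [-4.13 -1.34 -0.2 ] rot [-179.98    0.19  171.01]
```

View pics/fin.png

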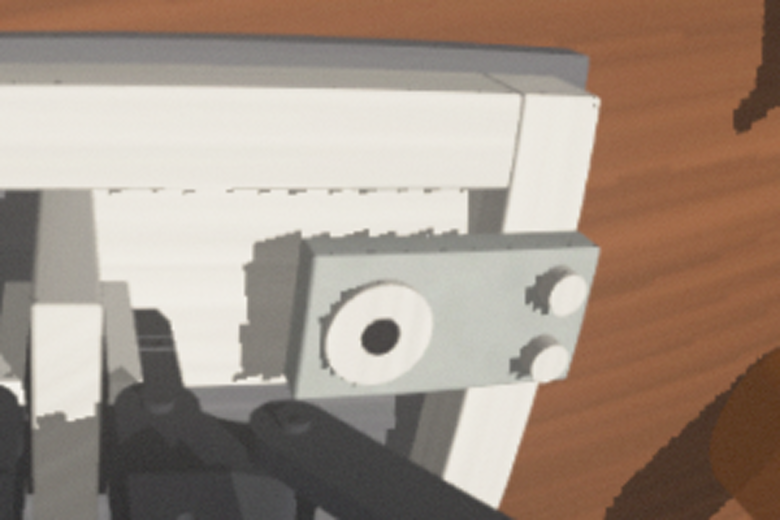

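The picture shows the foot under the bush arm, its end at u≈468 meeting the end fence's face with no gap. Its long side runs along the side fence with no dark line visible. The forces are steady at about 10 N on the side and 20 N on the end, so I'll hand it in.

```bash
python3 - <<'E'
from j import *
print(robot.job_done()); rep("done")
E
```

```text
the job is handed in; nothing more can be done
None
the job is handed in; nothing more can be done
```

The job is handed in: the bracket's foot sits on the jig plate under the bush arm, held against the side fence (about 10 N) and the end fence (about 20 N) with the gripper still closed, at about 22 s. In the last picture the foot looks flush with both fences, though the side-fence contact is partly hidden there and rests on the force reading.

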